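Put the gold bead tube away and fasten the beading case

ROBOT

A 6-joint arm with a two-finger parallel gripper is mounted at the origin on the work surface; the furniture and walls round the work are solid. World frame = base frame: x ahead of the robot, y to its left, z up, the work surface at z = 0. Lengths are in mm, angles in rad, forces in N, time in s.
With the tool pointing down it reaches from about 400 to 925 mm from the base axis. Payload 12.5 kg.
Tool frame: the origin (TCP) lies midway between the tips of the shut fingers; the grasp point (between the pads) lies 19 mm behind it; z points along the fingers, y is the line along which they close (so a half turn about z gives the same grasp; the last joint's range is limited). The gripper opens to 95 mm and grips with 3 to 60 N. Pads are 20 mm wide; open, the fingers measure 119 mm over their backs; the gripper's body (75 mm by 180 mm) begins 59 mm behind the grasp point.
Start: joints at [-1.252, 0.491, 1.559, -0, 1.092, -0.106], TCP at [257.611, -569.459, 214.661] pointing down, gripper open.
Joint ranges: [-3.1, 3.1], [-0.84, 2.19], [0.05, 2.79], [-1.13, 4.28], [0.06, 2.93], [-2.69, 2.69]. Speed limits (rad/s): [2.22, 2.22, 2.79, 3.14, 3.14, 3.14].

INTERFACE

Orientations are given as [roll, pitch, yaw] about the fixed x, y, z axes, in that order (R = Rz(yaw) Ry(pitch) Rx(roll)).
In Python, from cell import env gives the robot as it stands.
- The arm moves only by the shell command python3 -m inch 'ROWS'. ROWS is JSON, a list of rows, each a list of 7 numbers: the turn, a rotation vector about the tool's x, y, z in rad, then the shift along the tool's x, y, z in cm, then the closure, from -1 (fully open) to 1 (shut). A call has 1 to 20 rows; each row shifts and turns the commanded pose from where the row before left it, along the tool's axes as they then stand; what a row does not reach is not made up. A row lasts 1/8 s, in which the tool goes at most 62.5 mm and 10.7 degrees, less where a joint would pass 70% of its speed; a pose out of reach is approached as far as the arm can. A call with a gripper value outside its range is refused whole. The fingers move at their own pace and stop on an object; the grip force is fixed at half the most. Time passes only in rows, so rows that do not move let the fingers close. It gives the time, the measured TCP pose, the force, the opening and the grip force at its end, in the units of the state.
- env.state(): the state, without advancing time (a new reading comes with each control period).
- env.read_camera(name): name is "scene" or "top"; returns a dict with "img" (480x640x3 uint8, red, green, blue), "depth" (480x640 float32, mm along the optical axis (not along the pixel's ray), 0 where there is no reading), "fx", "fy", "cx", "cy" (pixels), "position" and "orientation" of the camera in the world. Camera axes: x right, y down, z forward; pixel columns grow to the right and rows downward; lengths in mm; the calibration is good to about 2 mm. A picture is of the moment at which its call begins.
- env.job_done(): hands the job in; it is judged then, once.
Trained networks look in a picture, given as the dict that the camera call returned (one of the last four; its "shot" number tells which), for a name from the list of things; names that differ only in an ending like _2 or _b are one class to them, and where a whole thing is asked for, a point or a joint stands for the part that bears it (a point fixed in the world has none). Each returns a list of dicts, best first, with "score" (0 to 1); they miss things now and then, are a little off and sometimes report something else, mostly with a low value. They report only what shows in the picture. A call takes as long as a camera call.
- env.find_in(picture, target): "centre" ([x, y, z] in mm, in the coordinates of the camera as it stood for that picture, good to about 4 mm: the middle of the surface that is visible of it).
- env.trace(picture, target): "mask" (480x640 bool, what is visible of it).
The state is a dict: "t": time; "joints": joint angles; "qvel": joint speeds; "tau": joint torques, N m; "eef_pos": TCP position; "tcp_rot": TCP orientation; "ft_force": force on the tool from outside, world axes, zero at the start; "moment": the same for the moment, N m; "opening": opening from 0.0 (shut) to 1.0 (fully open); "grip_force": force on a finger pad.
Only numpy, scipy, OpenCV 4.12 (cv2) and the standard library are available. Lean on these libraries where they do the work, as an engineer would, in place of code of your own. Each camera call takes 0.05 s, during which the arm holds its last target. There are 200 camera calls.

TASK

Pull the tube of gold beads out of the upright wooden stand and lay it flat in the long empty bay of the beading case; keep hold of it until its lower end is down in the case, do not let it fall from above. Then close the lid fully and push the sliding brass catch all the way over the closed lid. Leave the other two things in the stand, and everything else on the table, where they are.

Things in the scene. Friction and masses are not known exactly. Their poses are not given: they have to be found in the camera images.
- case: Shallow pale-wood case, fixed, left or right of the robot, turned a little: 125 mm (x) by 230 mm (y), rim 50 mm high, walls 6 mm. Origin: centre of the underside, z up; -x side (catch) faces the robot, hinge on +x. A 4 mm divider 38 mm high at y = +65 mm parts the long empty bay with blue lining (113 x 172 mm) from a narrow bay at +y that holds two round bead boxes.
- bay (a point): Centre of the floor of the long empty bay, 6 mm above the table, 23 mm from the case's centre towards its -y; same axes as the case (floor extends 56 mm each way along x, 86 mm each way along y).
- lid (a joint): Lid hinge, rad: 0 = closed flat on the rim, 2.05 = fully open (leaning back beyond upright). Stiff: the lid stays where it is left. Pale-wood frame with a clear pane, 125 mm from hinge to free edge, 230 mm wide (case y), 10 mm thick; closed, its top is 60 mm above the table. It can be pinched by its free edge or pushed from behind.
- lid_hinge_axis (a point): Middle of the lid's hinge axis: on the case's far top edge, 62.5 mm from the case's centre along its +x, 50 mm above the table. The axis runs along the case's y; the lid's underside passes through it.
- lid_edge (a point): Middle of the lid's free edge, half-way through its thickness; moves with the lid. Its x axis points from the free edge to the hinge, its z out of the lid's upper face.
- catch (a joint): Sliding catch at the middle of the case's front, m: 0 = drawn back (free of the lid), 0.030 = pushed fully over the lid's front edge. It slides along the case's +x, with light friction (about 2 N).
- catch_grip (a point): Middle of the catch's upright black grip, 81.5 mm above the table; moves with the catch, axes as the case. The grip is 12 mm (case x) by 26 mm (case y), from 65.5 to 91.5 mm above the table, on a flat brass bolt 22 mm wide; beneath is a wooden block 52 mm wide (case y), top 59.5 mm above the table.
- stand: Wooden stand, fixed, on the other side from the case, turned a little: 56 mm (its x) by 160 mm (its y) by 50 mm high, with three square upright wells 24 mm wide and 42 mm deep (floor 8 mm above the table) along its y at -50, 0 and +50 mm. Origin: centre of the underside. Which well holds which thing varies.
- gold_tube: The tube of gold beads, 126 mm long, 17 mm thick (square-sided to the touch, sides parallel to the stand's), 23 g; transparent with gold beads and a pale paper band on one half. Its long axis is its own y, which points up in the stand (about 84 mm stick out above the stand's top). Origin on its side face half-way along its length.
- gold_tube_mid (a point): Centre of the gold bead tube: half-way along its length, on its axis; 71 mm above the table while it stands in the stand; 8 mm above the bay's floor when it lies there. Axes as the tube: y along its length.
- copper_vial_mid (a point): Centre of the vial of copper beads (113 mm long, 20 mm thick, black ends), upright in another well. Leave it.
- needle_case_mid (a point): Centre of the turned wooden needle case (78 mm long, 18 mm thick), upright in another well. Leave it.
- red_spool: Spool of red thread, 28 mm wide, 52 mm tall, upright; origin centre of its underside. Leave it.
- thimble: Pale thimble, 20 mm wide, 22 mm tall; origin centre of its underside. Leave it.
- wax_cake: Round yellow wax cake, 38 mm wide, 13 mm tall; origin centre of its underside. Leave it.
- pin_tin: Round teal tin, 70 mm wide, 23 mm tall; origin centre of its underside. Leave it.
- pink_spool: Spool of pink thread, 33 mm wide, 40 mm tall, upright; origin centre of its underside. Leave it.

How it is judged:
By the outcome, as a careful person would: the job done as asked, in the order asked, and still so for the second after the job is handed in, with the robot touching nothing.
It also fails if it takes over 67 s, if anything falls off the work surface, if the arm or the gripper's body presses on something with over 40 N, if the wrist force passes 120 N, or if a joint passes its speed limit or range.

## Working session

There is one attempt and no reset: what is moved stays moved. The work goes in short steps, Python scripts to look and compute and a shell command to move; the robot and the scene stay as the last step left them, time stands still between calls to the robot, and variables do not carry over. Pictures are saved under pics/ and viewed, at most 10 in all, crops included, and the job is handed in when it is done.

```bash
ls; mkdir -p pics
cat > h.py <<'E'
import numpy as np,cv2
from scipy.spatial.transform import Rotation as R
from cell import env
def cam(name,fn=None):
    p=env.read_camera(name)
    if fn: cv2.imwrite('pics/'+fn,p['img'][:,:,::-1])
    return p
def T(p):
    return R.from_euler('xyz',p['orientation']).as_matrix(),np.array(p['position'])
def w(p,c):
    r,t=T(p); return r@np.array(c)+t
def cloud(p,mask=None):
    v,u=np.nonzero((p['depth']>0)&(mask if mask is not None else True))
    d=p['depth'][v,u]
    c=np.c_[(u-p['cx'])/p['fx']*d,(v-p['cy'])/p['fy']*d,d]
    r,t=T(p); return c@r.T+t
def px(p,X):
    r,t=T(p); c=(np.array(X)-t)@r
    return c[0]/c[2]*p['fx']+p['cx'],c[1]/c[2]*p['fy']+p['cy']
E
python3 - <<'E'
from h import *
np.set_printoptions(precision=1,suppress=True)
for n in('scene','top'):
    p=cam(n,n+'0.png')
    print(n,p['position'],p['orientation'],p['fx'])
    for t in['case','lid','catch_grip','stand','gold_tube','copper_vial_mid','needle_case_mid','red_spool','thimble','wax_cake','pin_tin','pink_spool']:
        print(t,[(round(d['score'],2),w(p,d['centre'])) for d in env.find_in(p,t)[:2]])
print(env.state())
E
```

```text
pics
scene [  -2.1 1175.7  777. ] [-2.1 -0.  -2.7] 610.5932566431055
case [(0.58, array([594. , 213.7,  51.7]))]
lid [(0.57, array([593.9, 208.8,  49.7]))]
catch_grip [(0.64, array([446. , 199.8,  69.2]))]
stand [(0.6, array([ 511.4, -152.1,   40.4]))]
gold_tube [(0.78, array([ 515.1, -156.3,   93. ]))]
copper_vial_mid [(0.41, array([ 522.2, -209.6,   94.6]))]
needle_case_mid []
red_spool [(0.79, array([454.8,  25.4,  34.3])), (0.17, array([471.3, 405.3,  28.5]))]
thimble [(0.37, array([610.1,   5.5,  12.3]))]
wax_cake []
pin_tin [(0.84, array([ 429.5, -369.4,   23.1]))]
pink_spool [(0.91, array([473.1, 403.6,  28.4]))]
top [ 324.5   12.8 1132.2] [-2.9 -0.  -1.5] 451.14404434341674
case [(0.66, array([580.4, 196.5,  37. ]))]
lid [(0.74, array([621.9, 198.1, 115.2]))]
catch_grip [(0.68, array([449.8, 190.5,  62.1]))]
stand [(0.86, array([ 521.4, -205.6,   44.1])), (0.27, array([450.8, 190.8,  65.7]))]
gold_tube [(0.64, array([ 517.7, -160.8,   95.3]))]
copper_vial_mid [(0.47, array([ 426.3, -386. ,   25.6]))]
needle_case_mid []
red_spool [(0.7, array([454.8,  14.6,  56.1]))]
thimble [(0.52, array([610.9,   2. ,  16.5])), (0.51, array([ 526.7, -211.5,  112.8]))]
wax_cake [(0.74, array([718.8, -40.3,  10.7]))]
pin_tin [(0.66, array([ 427.5, -386.7,   25.7]))]
pink_spool [(0.72, array([473.7, 393.9,  39. ]))]
{'t': 1.3, 'joints': array([-1.3,  0.5,  1.6,  0. ,  1.1, -0.1]), 'qvel': array([-0., -0.,  0.,  0., -0.,  0.]), 'tau': array([  0. , -61.2, -25.8,   0.1,   0. ,   0. ]), 'eef_pos': array([ 257.6, -569.4,  214.7]), 'tcp_rot': array([3.1, 0. , 0.4]), 'ft_force': array([-0.1,  0.1,  0.2]), 'moment': array([-0., -0., -0.]), 'grip_force': 0.0, 'opening': 0.9986342306878593}
```

View pics/scene0.png

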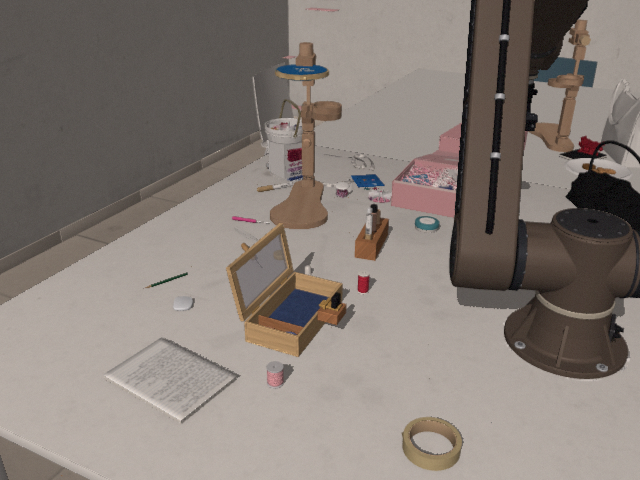

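View pics/top0.png

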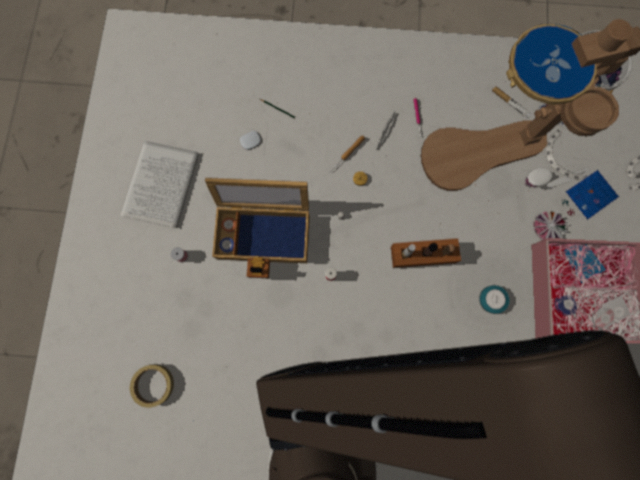

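The pictures show the case on the left, lid open (top px 262,235; catch 258,268), and the stand on the right (top px 425,252) with the gold tube in the well nearest the case (px 408,250). Next I'll measure exact poses.

Run:
```python
from h import *
np.set_printoptions(precision=1,suppress=True)
P={n:cam(n) for n in('scene','top')}
a=P['scene']['img'][170:360,200:400,::-1]; b=P['top']['img'][170:290,190:480,::-1]
cv2.imwrite('pics/c1.png',np.vstack([cv2.resize(np.hstack([a[100:,:],a[20:110,:]]),(800,180)),cv2.resize(b,(800,331),interpolation=cv2.INTER_CUBIC)]))
for n,p in P.items():
    c=cloud(p)
    for nm,(x0,x1,y0,y1,z0,z1) in {'stand':(450,600,-310,-100,42,54),'case':(440,680,50,330,44,54)}.items():
        s=c[(c[:,0]>x0)&(c[:,0]<x1)&(c[:,1]>y0)&(c[:,1]<y1)&(c[:,2]>z0)&(c[:,2]<z1)]
        print(n,nm,len(s),s[:,2].mean(),cv2.minAreaRect(s[:,:2].astype(np.float32)))
    s=c[(c[:,0]>450)&(c[:,0]<600)&(c[:,1]>-310)&(c[:,1]<-100)&(c[:,2]>65)]
    s=s[s[:,1].argsort()]
    for t in['gold_tube','copper_vial_mid','needle_case_mid','stand','catch_grip','lid']:
        for d in env.trace(p,t)[:1]:
            q=cloud(p,d['mask']); 
            print(n,t,round(d['score'],2),len(q),np.median(q,0),np.percentile(q,3,0),np.percentile(q,97,0))
    g=c[(c[:,0]>480)&(c[:,0]<560)&(c[:,1]>-280)&(c[:,1]<-130)&(c[:,2]>62)]
    for y in range(-280,-130,10):
        k=g[(g[:,1]>=y)&(g[:,1]<y+10)]
        if len(k):print(y,len(k),k.mean(0),k[:,2].max())
```

```text
scene stand 424 47.949965828626894 ((528.7637329101562, -209.83392333984375), (58.009769439697266, 169.9608612060547), 9.168976783752441)
scene case 914 48.36674813629146 ((526.1686401367188, 196.9993438720703), (171.7813720703125, 238.26170349121094), 0.5178748965263367)
scene gold_tube 0.51 204 [ 518.6 -157.1   90.5] [ 512.  -202.9   49.2] [ 528.9 -149.2  131.4]
scene copper_vial_mid 0.61 8971 [594.3 209.4  47.3] [444.7  86.2   3.7] [631.3 313.7 166.4]
scene needle_case_mid 0.51 31 [ 530.9 -255.8   66.6] [ 528.4 -268.5   51.4] [ 534.2 -250.2   78.4]
scene stand 0.89 807 [ 511.1 -146.8   39.2] [ 490.4 -275.2    1.4] [ 546.8 -127.7   51.1]
scene catch_grip 0.61 225 [447.4 201.2  70.2] [438.9 182.1  58.4] [479.5 208.   91.4]
scene lid 0.88 3503 [620.1 214.5 111.3] [603.4  95.6  54.6] [633.  314.2 169.9]
-280 1 [ 531.6 -270.4   70.9] 70.91007816674812
-270 6 [ 531.8 -266.5   74. ] 84.0552360237607
-260 22 [ 531.3 -255.9   75.1] 85.88105619292423
-250 2 [ 532.9 -247.2   74.1] 82.79436853196228
-220 35 [ 524.6 -213.2  101.6] 120.16288198368932
-210 68 [ 524.9 -205.7   94.7] 121.557609909
[... 656 characters left out ...]
6  107. ] [ 519.  -220.7   40.9] [ 534.9 -203.8  122.7]
top stand 0.87 1327 [ 519.7 -205.4   48.7] [ 492.  -286.1    8. ] [ 558.5 -133.7   53.1]
top catch_grip 0.66 8281 [576.7 197.1  37.3] [456.   87.2   1.9] [633.  305.8 169.4]
top lid 0.61 2829 [620.8 197.1 117.1] [603.2  89.2  54.3] [637.1 305.3 171.3]
-270 31 [ 534.6 -264.    82.1] 88.8909601964915
-260 33 [ 534.5 -255.9   77.9] 87.61507285660446
-230 4 [ 527.2 -220.8  121.3] 124.99385839876925
-220 49 [ 525.6 -214.2  112.7] 123.4381767243442
-210 50 [ 525.6 -206.2   99.7] 124.52961357810341
-180 2 [ 519.3 -170.2   82.4] 89.63026379836447
-170 40 [ 517.7 -163.5  114.6] 136.57502114275906
-160 36 [ 517.1 -156.3  104.6] 136.43999761416228
```

View pics/c1.png

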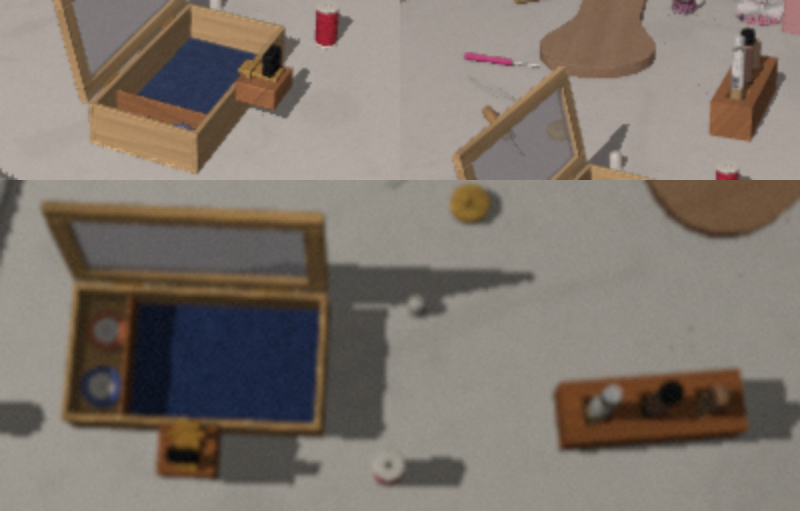

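The close-up confirms it: in the stand, left to right in the top view, are the gold tube (pale band), the copper vial (black cap) and the wooden needle case. The case bay is empty and the catch is drawn back. Now I'll fit the case pose and the lid angle.

```bash
cat > fit.py <<'E'
from h import *
from scipy.optimize import minimize
np.set_printoptions(precision=1,suppress=True)
def fitcase(c):
    s=c[(c[:,0]>470)&(c[:,0]<598)&(c[:,1]>60)&(c[:,1]<340)&(c[:,2]>46)&(c[:,2]<54)]
    # rim points should lie on the walls: distance to three wall centrelines (front, two sides)
    def cost(v):
        x,y,a=v; ca,sa=np.cos(a),np.sin(a)
        d=s[:,:2]-[x,y]; X=d[:,0]*ca+d[:,1]*sa; Y=-d[:,0]*sa+d[:,1]*ca
        r=np.minimum.reduce([abs(X+59.5),abs(Y-112),abs(Y+112),abs(X-59.5)])
        return np.minimum(np.maximum(r-2,0),10).sum()
    b=min((minimize(cost,[x0,197,a],method='Nelder-Mead',options=dict(initial_simplex=np.array([[x0,197,a],[x0+8,197,a],[x0,205,a],[x0,197,a+.08]]))) for x0 in(535,545,555) for a in(-.05,0,.05,.1)),key=lambda r:r.fun)
    return b.x,b.fun/len(s),len(s)
E
python3 - <<'E'
from fit import *
for n in('scene','top'):
    p=cam(n); c=cloud(p); v,f,k=fitcase(c); print(n,v[:2],np.degrees(v[2]),f,k)
    ca,sa=np.cos(v[2]),np.sin(v[2]); d=c-np.r_[v[:2],0]; L=np.c_[d[:,0]*ca+d[:,1]*sa,-d[:,0]*sa+d[:,1]*ca,d[:,2]]
    m=(abs(L[:,1])<120)&(L[:,0]>30)&(L[:,0]<140)
    for z in range(60,180,20):
        q=L[m&(abs(L[:,2]-z)<5)]; print(z,len(q),np.percentile(q[:,0],[5,50,95]) if len(q) else'')
    q=L[m&(L[:,2]>150)]; print('ytop',q[:,1].min(),q[:,1].max(),q[:,2].max())
    q=L[(L[:,0]<-70)&(L[:,0]>-130)&(abs(L[:,1])<40)&(L[:,2]>68)]; print('grip',len(q),q.mean(0),q.min(0),q.max(0))
    q=c[(abs(c[:,0]-700)<120)&(abs(c[:,1]-100)<350)&(c[:,2]>60)]; 
    q=q[(q[:,0]>660)]; print('behind',len(q),q.min(0) if len(q) else'')
s=env.state();print(R.from_euler('xyz',s['tcp_rot']).as_matrix(),s['t'])
E
```

```text
scene [539.8 198.5] 2.2923793627112055 0.651785880931311 458
60 294 [64.  66.9 70.9]
80 270 [70.3 74.3 77.5]
100 281 [74.6 78.5 81.7]
120 275 [78.1 83.  86.1]
140 299 [83.3 87.1 90.7]
160 288 [85.9 88.3 91.8]
ytop -119.65102662212986 116.53045982121667 172.93841214876522
grip 139 [-91.4   3.   80.5] [-100.5  -17.2   68.1] [-70.1  15.5  93.4]
behind 0 
top [539.7 195.4] 2.1962112583902593 0.23554812779276812 484
60 239 [63.7 66.1 70.8]
80 195 [69.3 73.1 75.5]
100 212 [74.1 77.8 80.1]
120 191 [78.4 82.  83.7]
140 229 [82.8 86.3 88.6]
160 224 [85.9 87.5 89.7]
ytop -114.62854176416937 115.30776655104593 174.06296092223693
grip 88 [-90.2  -0.2  83.2] [-101.2  -14.9   68.2] [-70.1  14.6  94.4]
behind 0 
[[ 0.9  0.4  0. ]
 [ 0.4 -0.9 -0. ]
 [-0.   0.  -1. ]] 2.1
```

```bash
cat > rel.py <<'E'
from fit import *
def tool(yaw_deg,tilt_deg):  # tool down with yaw, then turned about its own y by tilt
    return R.from_euler('xyz',[np.pi,0,np.radians(yaw_deg)])*R.from_euler('y',np.radians(tilt_deg))
def rel(pos,rot=None):
    s=env.state(); r=R.from_euler('xyz',s['tcp_rot']); d=r.inv().apply(np.array(pos)-s['eef_pos'])/10
    np.set_printoptions(precision=3,suppress=True)
    print('pos',s['eef_pos'],'shift cm',d,'turn',(r.inv()*rot).as_rotvec() if rot else '')
    if rot: print('shift in target frame',rot.inv().apply(np.array(pos)-s['eef_pos'])/10)
E
python3 -c "
from rel import *
rel([520,-20,300],tool(99.2,0))"
```

```text
pos [ 257.605 -569.466  214.65 ] shift cm [ 46.553 -39.248  -8.538] turn [ 0.     0.    -1.307]
shift in target frame [50.045 34.687 -8.535]
```

```bash
python3 -m inch '[[0,0,0,3.88,-3.27,-0.71,-1],[0,0,0,3.88,-3.27,-0.71,-1],[0,0,0,3.88,-3.27,-0.71,-1],[0,0,0,3.88,-3.27,-0.71,-1],[0,0,0,3.88,-3.27,-0.71,-1],[0,0,0,3.88,-3.27,-0.71,-1],[0,0,0,3.88,-3.27,-0.71,-1],[0,0,0,3.88,-3.27,-0.71,-1],[0,0,0,3.88,-3.27,-0.71,-1],[0,0,0,3.88,-3.27,-0.71,-1],[0,0,0,3.88,-3.27,-0.71,-1],[0,0,0,3.88,-3.27,-0.71,-1],[0,0,-0.163,0,0,0,-0.4],[0,0,-0.163,0,0,0,-0.4],[0,0,-0.163,0,0,0,-0.4],[0,0,-0.163,0,0,0,-0.4],[0,0,-0.163,0,0,0,-0.4],[0,0,-0.163,0,0,0,-0.4],[0,0,-0.163,0,0,0,-0.4],[0,0,-0.166,0,0,0,-0.4]]'
python3 -c "
from rel import *
rel([520,-20,250],tool(99.2,-60));print(env.state()['joints'])"
```

```text
t: 4.6
eef_pos: [520.1, -20.0, 299.9]
tcp_rot: [3.141, 0.0, 1.737]
ft_force: [0.9, -1.0, -0.2]
opening: 0.698
grip_force: 0.0
pos [520.075 -20.044 299.875] shift cm [ 0.006 -0.007  4.988] turn [ 0.003 -1.047  0.005]
shift in target frame [ 4.322 -0.007  2.489]
[-0.165  0.259  1.691 -0.     1.192 -0.332]
```

```bash
python3 -m inch '[[0,-0.131,0,0,0,0,-0.2],[0,-0.131,0,0,0,0,-0.2],[0,-0.131,0,0,0,0,-0.2],[0,-0.131,0,0,0,0,-0.2],[0,-0.131,0,0,0,0,-0.2],[0,-0.131,0,0,0,0,-0.2],[0,-0.131,0,0,0,0,-0.2],[0,-0.131,0,0,0,0,-0.2],[0,0,0,0,0,0,-0.2]]'
python3 -c "
from rel import *
rel([520,-20,250],tool(99.2,-60));print(env.state()['joints'])"
```

```text
t: 5.72
eef_pos: [520.0, -19.2, 298.4]
tcp_rot: [-3.135, 1.048, 1.739]
ft_force: [-0.3, 0.6, 0.2]
opening: 0.597
grip_force: 0.0
pos [519.955 -19.243 298.421] shift cm [4.156 0.008 2.485] turn [0.    0.    0.004]
shift in target frame [ 4.156 -0.008  2.486]
[ 0.291  0.417  1.858 -1.085  1.331  0.675]
```

```bash
python3 -c "
from rel import *
rel([511.7,-112.5,133])"
```

```text
pos [519.955 -19.243 298.421] shift cm [ 9.803 -2.269 16.126] turn
```

```bash
python3 -m inch '[[0,0,0,2.45,-0.57,4.03,-0.2],[0,0,0,2.45,-0.57,4.03,-0.2],[0,0,0,2.45,-0.57,4.03,-0.2],[0,0,0,2.45,-0.57,4.03,-0.2],[0,0,0,0,0,0,-0.2]]'
python3 - <<'E'
from rel import *
rel([521.5,-172.3,98],tool(99.2,-60));print(env.state()['joints'])
p=cam('scene','s1.png');cv2.imwrite('pics/s1c.png',cv2.resize(p['img'][150:330,280:520,::-1],(800,600)))
E
```

```text
t: 6.35
eef_pos: [513.7, -62.7, 158.6]
tcp_rot: [-3.062, 0.984, 1.728]
ft_force: [-0.2, 0.4, -0.2]
opening: 0.601
grip_force: 0.0
pos [513.691 -62.732 158.603] shift cm [-1.016  0.051 12.504] turn [-0.082 -0.063  0.001]
shift in target frame [-0.222 -0.981 12.505]
[ 0.191  0.609  1.961 -1.132  1.152  0.891]
```

View pics/s1c.png

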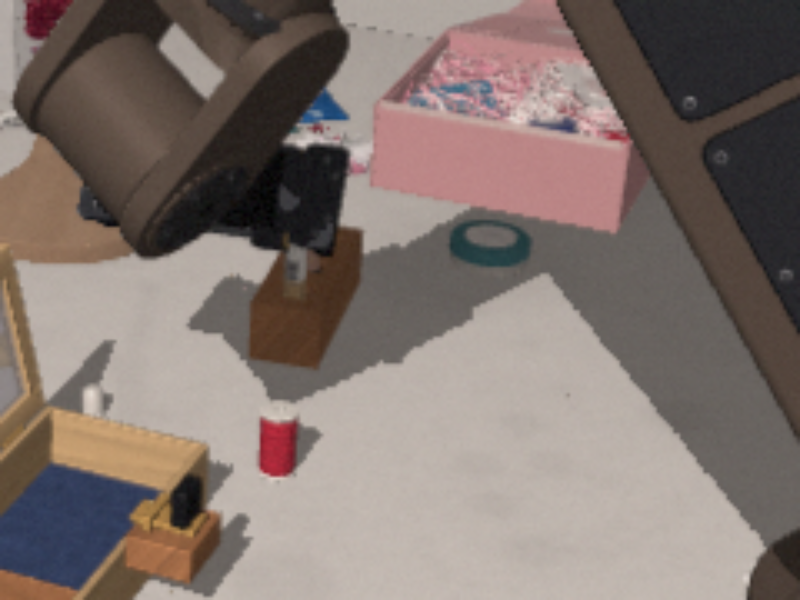

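The arm hovers short of the tube (px 295,265) with j4 at its limit, so I'll reduce the tilt to 45°.

```bash
python3 -m inch '[[0,0.07,0,0,0,-1,-0.2],[0.05,0.1,0,0,0,0,-0.2],[0.04,0.1,0,0,0,0,-0.2],[0,0,0,0,0,0,-0.2]]'
python3 - <<'E'
from rel import *
t=tool(99.2,-45);g=np.array([519.8,-162,104])
z=t.as_matrix()[:,2];print(z,env.state()['joints'])
rel(g-z*60,t); rel(g+12*z,t)
E
```

```text
t: 6.9
eef_pos: [514.2, -54.2, 167.4]
tcp_rot: [-3.011, 0.717, 1.683]
ft_force: [-0.2, -0.0, 0.8]
opening: 0.601
grip_force: 0.0
[ 0.1 -0.7 -0.7] [ 0.1  0.5  1.9 -0.8  1.1  0.6]
pos [514.232 -54.151 167.35 ] shift cm [-3.555 -0.086  5.939] turn [-0.163 -0.07  -0.031]
shift in target frame [-3.111 -1.175  6.07 ]
pos [514.232 -54.151 167.35 ] shift cm [-4.041  1.092 13.025] turn [-0.163 -0.07  -0.031]
shift in target frame [-3.111 -1.175 13.27 ]
```

```bash
python3 -m inch '[[-0.081,-0.035,-0.015,0,0,0,-0.2],[-0.082,-0.035,-0.016,0,0,0,-0.2],[0,0,0,-1.55,-0.59,2,-0.2],[0,0,0,-1.56,-0.59,2,-0.2],[0,0,0,0,0,2.07,-0.2],[0,0,0,0,0,0,-0.2]]'
python3 - <<'E'
from rel import *
t=tool(99.2,-45);g=np.array([519.8,-162,104])
z=t.as_matrix()[:,2];print(z,env.state()['joints'])
rel(g+12*z,t)
E
```

```text
t: 7.65
eef_pos: [514.3, -116.4, 147.7]
tcp_rot: [-3.126, 0.778, 1.737]
ft_force: [0.7, -0.5, -1.0]
opening: 0.602
grip_force: 0.0
[ 0.1 -0.7 -0.7] [ 0.   0.5  2.  -1.1  0.9  0.7]
pos [ 514.31  -116.426  147.675] shift cm [-0.207 -0.097  7.532] turn [-0.012 -0.007  0.004]
shift in target frame [-0.155 -0.187  7.532]
```

j4 limits the +y-side approach. Approaching from the −y side over the copper vial uses j4's long side and leaves about 10 mm clearance, so I'll switch to that.

```bash
python3 -m inch '[[0,0,0,0,0,-4,-0.2],[0,0,0,0,0,-5,-0.2],[0,0,0,0,0,-5,-0.2],[0,0.17,0,0,0,-5,-0.2],[0,0.178,0,0,0,0,-0.2],[0,0.178,0,0,0,0,-0.2],[0,0.178,0,0,0,0,-0.2],[0,0.178,0,0,0,0,-0.2],[0,0.178,0,0,0,0,-0.2],[0,0.178,0,0,0,0,-0.2],[0,0.178,0,0,0,0,-0.2],[0,0.178,0,0,0,0,-0.2],[0,0.178,0,0,0,0,-0.2],[0,0,0,0,0,0,-0.2]]'
python3 - <<'E'
from rel import *
t=tool(99.2,57);g=np.array([519.8,-162.2,117])
z=t.as_matrix()[:,2];print(z,env.state()['joints'])
rel(g-z*130,t); rel(g+12*z,t)
E
```

```text
t: 9.4
eef_pos: [494.9, 15.3, 281.7]
tcp_rot: [-3.114, -0.995, 1.703]
ft_force: [-0.5, -0.0, -0.4]
opening: 0.6
grip_force: 0.0
[-0.1  0.8 -0.5] [-0.5  0.5  1.8  0.7  1.6 -0.9]
pos [494.868  15.311 281.746] shift cm [-23.57   -0.082 -19.07 ] turn [-0.004 -0.001 -0.016]
shift in target frame [-23.577  -0.377 -19.057]
pos [494.868  15.311 281.746] shift cm [-23.578  -0.028  -4.87 ] turn [-0.004 -0.001 -0.016]
shift in target frame [-23.577  -0.377  -4.857]
```

```bash
python3 -m inch '[[0,0,-0.016,0,0,0,-0.2],[0,0,0,0,-0.1,-4.76,-0.2],[0,0,0,0,-0.1,-4.76,-0.2],[0,0,0,0,-0.1,-4.76,-0.2],[0,0,0,0,-0.08,-4.76,-0.2],[0,0,0,-4.71,0,0,-0.2],[0,0,0,-4.71,0,0,-0.2],[0,0,0,-4.71,0,0,-0.2],[0,0,0,-4.71,0,0,-0.2],[0,0,0,-4.71,0,0,-0.2],[0,0,0,0,0,0,-0.2]]'
python3 - <<'E'
from rel import *
t=tool(99.2,57);g=np.array([519.8,-162.2,117])
z=t.as_matrix()[:,2];print(z,env.state()['joints'])
rel(g+12*z,t)
for n in('scene','top'):
    p=cam(n); print([ (d['score'],w(p,d['centre'])) for d in env.find_in(p,'gold_tube')[:1]])
    if n=='scene':cv2.imwrite('pics/s2c.png',cv2.resize(p['img'][150:290,300:480,::-1],(770,600)))
E
```

```text
t: 10.78
eef_pos: [538.6, -268.9, 188.3]
tcp_rot: [3.141, -0.994, 1.736]
ft_force: [0.4, 0.5, -0.1]
opening: 0.597
grip_force: 0.0
[-0.1  0.8 -0.5] [-0.8  0.8  1.3  0.5  1.9 -1. ]
pos [ 538.633 -268.877  188.301] shift cm [-0.062 -0.103 14.168] turn [-0.004  0.001  0.003]
shift in target frame [-0.081 -0.154 14.167]
[(0.69, array([ 517.004, -154.03 ,   88.761]))]
[]
```

View pics/s2c.png

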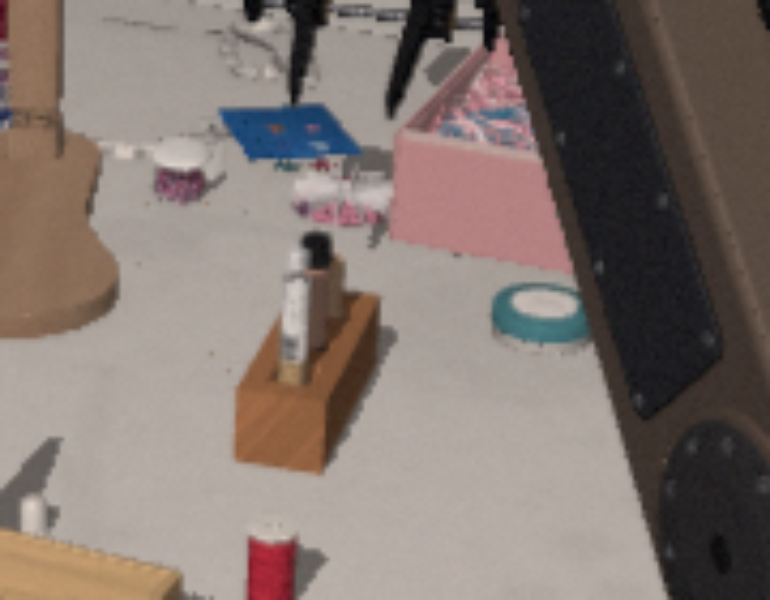

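Reached the standoff: the open fingers (px 300–395, 100) are behind the stand, with the tube (px 295,310) in line. Advancing and gripping.

```bash
python3 -m inch '[[0,0,0,-0.04,-0.12,3.5,-0.2],[0,0,0,-0.04,0,3.5,-0.2],[0,0,0,0,0,3,-0.2],[0,0,0,0,0,2.2,-0.2],[0,0,0,0,0,2,-0.2],[0,0,0,0,0,0,0.2],[0,0,0,0,0,0,1],[0,0,0,0,0,0,1],[0,0,0,0,0,0,1],[0,0,0,0,0,0,1],[0,0,0,0,0,0,1]]'
```

```text
t: 12.35
eef_pos: [518.2, -152.3, 111.9]
tcp_rot: [3.137, -0.994, 1.739]
ft_force: [-0.8, -1.3, 2.3]
opening: 0.172
grip_force: 30.0
```

```bash
python3 -m inch '[[0,0,0,1.26,0,-0.82,1],[0,0,0,1.68,0,-1.09,1],[0,0,0,1.68,0,-1.09,1],[0,0,0,1.68,0,-1.09,1],[0,0,0,1.68,0,-1.09,1],[0,0,0,2.52,0,-1.64,1],[0,0,0,2.52,0,-1.64,1],[0,0,0,2.52,0,-1.64,1],[0,0,0,0,0,0,1]]'
python3 - <<'E'
from rel import *
print(env.state()['joints'],env.state()['opening'])
p=cam('scene'); print([ (d['score'],w(p,d['centre'])) for d in env.find_in(p,'gold_tube')[:1]])
cv2.imwrite('pics/s3c.png',cv2.resize(p['img'][90:290,280:480,::-1],(600,600)))
# target: tool along case, final tilt -17
c=np.array([540,197,0]);a=np.radians(2.25)
cp=lambda x,y,z:c+np.array([x*np.cos(a)-y*np.sin(a),x*np.sin(a)+y*np.cos(a),z])
t=tool(92.25,-17); print('z',t.as_matrix())
u=R.from_rotvec(0*np.array([1,0,0]))
inc=np.radians(90-57-17); 
# tube: lower end at case y=-95 (towards -y), rises to +y
yl=-98; gx=-15; L=109
gp=cp(gx,yl+L*np.cos(inc),6+8.5+L*np.sin(inc)); tcp=gp+12*t.as_matrix()[:,2]
print('grip',gp,'tcp',tcp,'bodycorner z',gp[2]+66*np.cos(.297)-37.5*np.sin(.297))
rel(tcp+[0,0,110],t)
E
```

```text
t: 13.48
eef_pos: [517.8, -152.3, 299.5]
tcp_rot: [3.132, -0.991, 1.743]
ft_force: [-0.5, -0.5, -1.1]
opening: 0.169
grip_force: 30.0
[-0.7  0.6  1.5  0.6  1.9 -0.9] 0.16863276055473014
[(0.72, array([ 516.9, -154.1,  257.1]))]
z [[-0.   1.   0. ]
 [ 1.   0.  -0.3]
 [-0.3  0.  -1. ]]
grip [524.7 203.2  44.5] tcp [524.9 199.7  33.1] bodycorner z 96.68042655777883
pos [ 517.422 -152.044  297.171] shift cm [ 5.937  6.45  37.393] turn [-0.043 -1.289  0.127]
shift in target frame [38.087  2.126  4.47 ]
```

View pics/s3c.png

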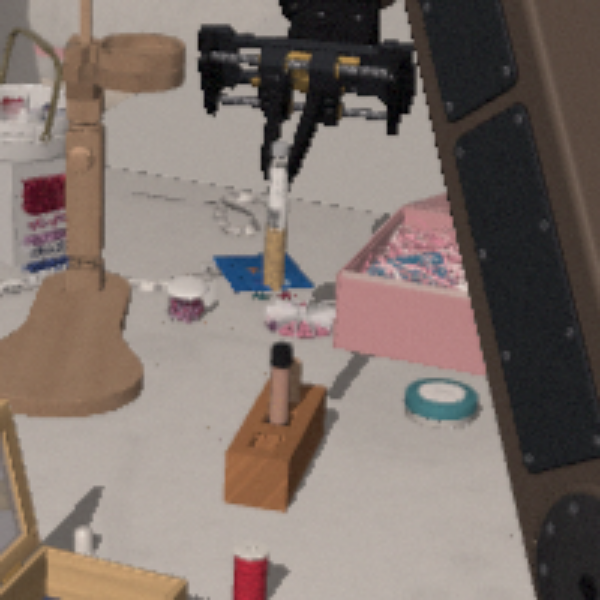

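Tube is held upright (px 275,220) and clear of the stand; the vial and needle case are still in place. Carrying it to the case.

```bash
cat > tgt.py <<'E'
from rel import *
c=np.array([540,197,0]);a=np.radians(2.25)
cp=lambda x,y,z:c+np.array([x*np.cos(a)-y*np.sin(a),x*np.sin(a)+y*np.cos(a),z])
t=tool(92.25,-22); inc=np.radians(11); L=109
gp=cp(-26,-90+L*np.cos(inc),6+8.5+L*np.sin(inc)); tcp=gp+12*t.as_matrix()[:,2]
E
python3 -c "
from tgt import *
print(tcp);rel([tcp[0],tcp[1],300],t)"
```

```text
[513.5 208.5  24.2]
pos [ 517.422 -152.044  297.171] shift cm [19.665  5.511 29.713] turn [-0.038 -1.376  0.13 ]
shift in target frame [ 33.309   1.026 -13.763]
```

```bash
python3 -m inch '[[0,0,0,2.46,0.69,3.71,1],[0,0,0,2.46,0.69,3.71,1],[0,0,0,2.46,0.69,3.71,1],[0,0,0,2.46,0.69,3.71,1],[0,0,0,2.46,0.69,3.71,1],[0,0,0,2.46,0.69,3.71,1],[0,0,0,2.46,0.69,3.71,1],[0,0,0,2.46,0.69,3.71,1],[-0.005,-0.172,0.016,0,0,0,1],[-0.005,-0.172,0.016,0,0,0,1],[-0.005,-0.172,0.016,0,0,0,1],[-0.005,-0.172,0.016,0,0,0,1],[-0.005,-0.172,0.016,0,0,0,1],[-0.005,-0.172,0.016,0,0,0,1],[-0.005,-0.172,0.016,0,0,0,1],[-0.005,-0.172,0.016,0,0,0,1],[0,0,0,0,0,0,1]]'
python3 - <<'E'
from tgt import *
print(env.state()['joints'])
rel([tcp[0],tcp[1],150],t);rel(tcp,t)
for n in('scene','top'):
    p=cam(n); m=env.trace(p,'gold_tube')
    if m:
        q=cloud(p,m[0]['mask']);q=q[q[:,2]>200]; print(n,m[0]['score'],len(q),q.mean(0) if len(q) else'',np.linalg.svd(q-q.mean(0),full_matrices=False)[2][0] if len(q)>5 else'',q.min(0),q.max(0))
E
```

```text
t: 15.7
eef_pos: [513.2, 209.8, 298.3]
tcp_rot: [-3.14, 0.385, 1.615]
ft_force: [0.7, -0.1, 0.2]
opening: 0.169
grip_force: 30.0
[ 0.4  0.4  1.5 -0.4  1.4  0.5]
pos [513.177 209.766 298.333] shift cm [ 5.448  0.051 13.797] turn [0.    0.001 0.005]
shift in target frame [ 5.435  0.03  13.802]
pos [513.177 209.766 298.333] shift cm [10.173  0.069 25.459] turn [0.    0.001 0.005]
shift in target frame [10.149  0.03  25.469]Traceback (most recent call last):
  File "<stdin>", line 7, in <module>
    return umr_minimum(a, axis, None, out, keepdims, initial, where)
ValueError: zero-size array to reduction operation minimum which has no identity
```

```bash
python3 -m inch '[[0,0,0.005,1.26,0.01,3.16,1],[0,0,0,1.26,0.01,3.16,1],[0,0,0,1.26,0.01,3.16,1],[0,0,0,1.26,0.01,3.16,1],[0,0,0,1.26,0.01,3.16,1],[0,0,0,1.26,0.01,3.16,1],[0,0,0,1.26,0.01,3.16,1],[0,0,0,0,0,0,1]]'
python3 - <<'E'
from tgt import *
rel(tcp,t)
p=cam('scene'); cv2.imwrite('pics/s4c.png',cv2.resize(p['img'][190:370,210:410,::-1],(660,594)))
E
```

```text
t: 16.8
eef_pos: [514.9, 205.8, 60.9]
tcp_rot: [3.141, 0.383, 1.604]
ft_force: [-0.4, -1.0, -0.3]
opening: 0.175
grip_force: 30.0
pos [514.914 205.776  60.862] shift cm [ 1.627 -0.131  3.3  ] turn [-0.002 -0.001 -0.005]
shift in target frame [ 1.629 -0.128  3.299]
```

View pics/s4c.png

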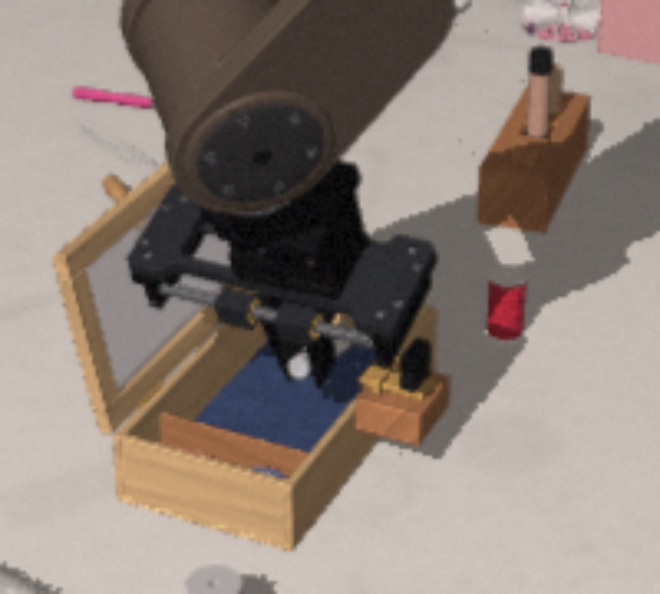

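Tube end (px 300,365) is inside the case and the gripper is clear of the lid and catch. Lowering until the far end touches.

```bash
python3 -m inch '[[0,0,0,0.5,-0.05,1.0,1],[0,0,0,0.5,-0.05,1.0,1],[0,0,0,0.25,-0.03,0.5,1],[0,0,0,0.15,0,0.3,1],[0,0,0,0.1,0,0.25,1],[0,0,0,0,0,0,1]]'
```

```text
t: 17.6
eef_pos: [514.3, 209.7, 28.3]
tcp_rot: [3.137, 0.384, 1.605]
ft_force: [0.0, 0.4, -0.2]
opening: 0.166
grip_force: 30.0
```

```bash
python3 -m inch '[[0,0,0,0.08,0,0.2,1],[0,0,0,0.08,0,0.2,1],[0,0,0,0,0,0,1]]'; python3 -m inch '[[0,0,0,0.08,0,0.2,1],[0,0,0,0.08,0,0.2,1],[0,0,0,0,0,0,1]]'
```

```text
t: 17.98
eef_pos: [514.4, 209.7, 24.1]
tcp_rot: [3.137, 0.384, 1.605]
ft_force: [-0.5, 0.4, -0.1]
opening: 0.169
grip_force: 30.0
t: 18.35
eef_pos: [514.4, 209.8, 19.6]
tcp_rot: [3.137, 0.384, 1.605]
ft_force: [-0.0, 2.7, 3.4]
opening: 0.167
grip_force: 30.0
```

```bash
python3 -m inch '[[0,0,0,0.08,0,0.2,1],[0,0,0,0.08,0,0.2,1],[0,0,0,0,0,0,1]]'; python3 -m inch '[[0,0,0,0.08,0,0.2,1],[0,0,0,0.08,0,0.2,1],[0,0,0,0,0,0,1]]'
```

```text
t: 18.73
eef_pos: [514.3, 209.6, 15.2]
tcp_rot: [3.137, 0.384, 1.605]
ft_force: [0.4, 1.4, 2.9]
opening: 0.169
grip_force: 30.0
t: 19.1
eef_pos: [514.3, 209.6, 10.9]
tcp_rot: [3.138, 0.384, 1.605]
ft_force: [0.5, 1.7, 3.1]
opening: 0.167
grip_force: 30.0
```

It pivots in the pads with about 3 N on the floor. Releasing gently, then rising.

```bash
python3 -m inch '[[0,0,0,0,0,0,0.6],[0,0,0,0,0,0,0.5],[0,0,0,0,0,0,0.46],[0,0,0,0,0,0,0.46],[0,0,0,-0.4,0,-1,0.46],[0,0,0,-0.8,0,-2,0.46],[0,0,0,-1.6,0,-4,0.46],[0,0,0,-2,0,-5,0.46],[0,0,0,-2,0,-5,1],[0,0,0,-2,0,-5,1],[0,0.19,0,0,0,0,1],[0,0.19,0,0,0,0,1],[0,0,0,0,0,0,1]]'
python3 - <<'E'
from tgt import *
print(env.state()['joints'])
p=cam('scene'); cv2.imwrite('pics/s5c.png',cv2.resize(p['img'][190:370,210:410,::-1],(660,594)))
# lid: case-frame points
np.set_printoptions(precision=1,suppress=True)
print('behind lid');rel(cp(135,0,300),tool(92.25,0))
E
```

```text
t: 20.72
eef_pos: [513.3, 208.7, 250.3]
tcp_rot: [3.135, 0.007, 1.604]
ft_force: [0.1, -0.2, 0.6]
opening: 0.008
grip_force: 0.0
[ 0.3  0.4  1.7 -0.   1.1  0.2]
behind lid
pos [513.283 209.144 249.672] shift cm [-1.283 16.157 -4.929] turn [ 0.006  0.01  -0.005]
shift in target frame [-1.318 16.122 -5.033]
```

View pics/s5c.png

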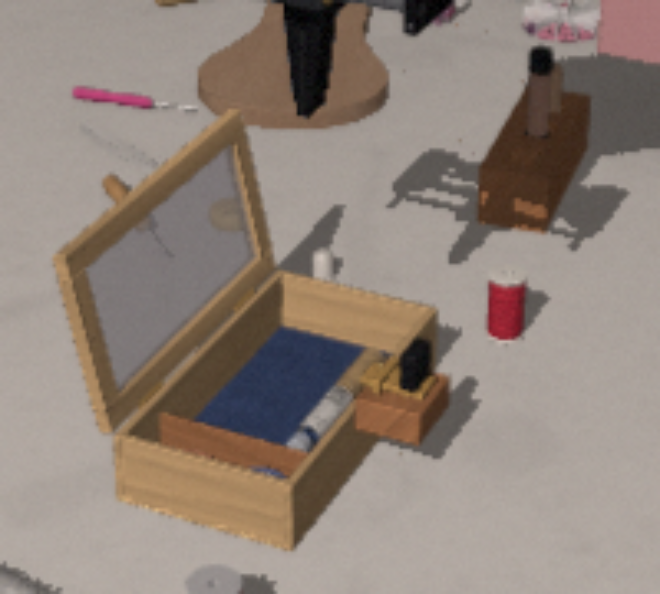

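The tube (px 325,420) lies flat on the lining along the front of the bay, and the lid is free. Next I'll go behind the lid.

```bash
python3 -m inch '[[0,0,0,0,0,-5,1],[0.006,0.01,-0.005,-0.4,4,0,1],[0,0,0,-0.4,4,0,1],[0,0,0,-0.4,4,0,1],[0,0,0,-0.1,3.6,0,1],[0,0,0,0,0,4,1],[0,0,0,0,0,5,1],[0,0,0,0,0,5,1],[0,0,0,0,0,0,1]]'
python3 - <<'E'
from tgt import *
rel(cp(122,0,154),tool(92.25,0))
prev=np.array([122,154.]);out=[]
for th in np.r_[1.79:0.05:13j,0]:
    u=np.array([-np.cos(th),np.sin(th)]);n=np.array([np.sin(th),np.cos(th)])
    q=np.array([62.5,50])+110*u+(10+13*np.sin(th))*n
    out.append((round(th,2),q.round(1),((q-prev)/10).round(2)));prev=q
for o in out:print(o)
E
```

```text
t: 21.9
eef_pos: [667.4, 204.8, 154.6]
tcp_rot: [-3.132, 0.002, 1.613]
ft_force: [0.6, 0.3, 0.0]
opening: 0.004
grip_force: 0.0
pos [667.359 204.789 154.647] shift cm [-0.276 -0.557  0.07 ] turn [-0.009  0.002  0.003]
shift in target frame [-0.278 -0.557  0.065]
(np.float64(1.79), array([108.6, 152.4]), array([-1.34, -0.16]))
(np.float64(1.64), array([ 93.6, 158. ]), array([-1.5 ,  0.56]))
(np.float64(1.5), array([ 77.6, 161.3]), array([-1.59,  0.34]))
(np.float64(1.36), array([ 61.1, 162.3]), array([-1.65,  0.1 ]))
(np.float64(1.21), array([ 44.4, 160.7]), array([-1.67, -0.16]))
(np.float64(1.06), array([ 27.9, 156.6]), array([-1.65, -0.42]))
(np.float64(0.92), array([ 12. , 149.8]), array([-1.59, -0.67]))
(np.float64(0.78), array([ -2.7, 140.6]), array([-1.48, -0.92]))
(np.float64(0.63), array([-16. , 129.1]), array([-1.33, -1.15]))
(np.float64(0.49), array([-27.3, 115.5]), array([-1.13, -1.36]))
(np.float64(0.34), array([-36.4, 100.2]), array([-0.91, -1.53]))
(np.float64(0.2), array([-43. ,  83.6]), array([-0.66, -1.66]))
(np.float64(0.05), array([-46.8,  66.1]), array([-0.38, -1.75]))
(np.float64(0.0), array([-47.5,  60. ]), array([-0.07, -0.61]))
```

```bash
python3 -m inch '[[0,0,0,-0.28,-0.95,0,1],[0,0,0,0,-0.95,0.2,1],[0,0,0,0,-0.75,-0.28,1],[0,0,0,0,-0.75,-0.28,1],[0,0,0,0,-1.59,-0.34,1],[0,0,0,0,-1.65,-0.1,1]]'
python3 -m inch '[[0,0,0,0,-1.67,0.16,1],[0,0,0,0,-1.65,0.42,1],[0,0,0,0,-1.59,0.67,1],[0,0,0,0,-1.48,0.92,1],[0,0,0,0,-1.33,1.15,1],[0,0,0,0,-1.13,1.36,1],[0,0,0,0,-0.91,1.53,1],[0,0,0,0,-0.66,1.66,1]]'
python3 -c "
from tgt import *
rel(cp(-47,0,62),tool(92.25,0))"
```

```text
t: 22.65
eef_pos: [602.7, 198.5, 167.0]
tcp_rot: [-3.141, -0.002, 1.611]
ft_force: [1.7, 0.7, -1.9]
opening: 0.004
grip_force: 0.7
t: 23.65
eef_pos: [498.4, 194.5, 88.0]
tcp_rot: [-3.141, -0.002, 1.612]
ft_force: [1.7, -0.5, 1.1]
opening: 0.007
grip_force: 0.4
pos [498.387 194.469  88.038] shift cm [ 0.086 -0.53   2.604] turn [-0.001 -0.002  0.002]
shift in target frame [ 0.09  -0.532  2.604]
```

```bash
python3 -m inch '[[0,0,0,0,-0.3,1,1],[0,0,0,0,-0.23,1,1],[0,0,0,0,0,0.6,1],[0,0,0,0,0,0,1]]'; python3 -m inch '[[0,0,0,0,0,0.2,1],[0,0,0,0,0,0,1]]'
```

```text
t: 24.15
eef_pos: [493.5, 194.2, 61.4]
tcp_rot: [-3.139, -0.001, 1.612]
ft_force: [-0.1, 0.4, -0.1]
opening: 0.006
grip_force: 0.0
t: 24.4
eef_pos: [493.8, 194.3, 60.3]
tcp_rot: [-3.141, -0.002, 1.612]
ft_force: [-1.3, -0.4, 5.0]
opening: 0.006
grip_force: 2.5
```

```bash
python3 -m inch '[[0,0,0,0,0,0.1,1],[0,0,0,0,0,0.1,1],[0,0,0,0,0,0,1]]'; python3 -m inch '[[0,0,0,0,0,0.1,1],[0,0,0,0,0,0,1]]'
```

```text
t: 24.78
eef_pos: [493.8, 194.4, 59.9]
tcp_rot: [3.141, -0.002, 1.612]
ft_force: [-8.0, -2.8, 28.2]
opening: 0.002
grip_force: 14.2
t: 25.02
eef_pos: [493.9, 194.4, 59.8]
tcp_rot: [3.141, -0.002, 1.612]
ft_force: [-10.4, -2.6, 40.3]
opening: 0.009
grip_force: 20.1
```

The lid bottoms out on the rim at z ≈ 60 mm. Now lifting off and locating the catch.

```bash
python3 -m inch '[[0,0,0,0,0,-3,1],[0,0,0,0,0,-5,1],[0,0,0,0,0,-4,1],[0,0,0,0,-5,0,1],[0,0,0,0,-5,0,1],[0,0,0,0,0,0,1]]'
python3 - <<'E'
from tgt import *
for n in('scene','top'):
    p=cam(n,n+'6.png');C=cloud(p);d=C-c;L=np.c_[d[:,0]*np.cos(a)+d[:,1]*np.sin(a),-d[:,0]*np.sin(a)+d[:,1]*np.cos(a),d[:,2]]
    q=L[(L[:,0]<-70)&(L[:,0]>-110)&(abs(L[:,1])<25)&(L[:,2]>68)&(L[:,2]<97)];
    if len(q): print(n,len(q),np.median(q,0),np.percentile(q,5,0),np.percentile(q,95,0))
    q=L[(abs(L[:,0])<60)&(abs(L[:,1])<110)&(L[:,2]>40)&(L[:,2]<90)]; f=q[(abs(q[:,0])>52)|(abs(q[:,1])>100)]
    print('lid top z',f[:,2].mean(),[f[(f[:,0]*s>45)][:,2].mean() for s in(1,-1)])
rel(cp(-125,2,76),tool(92.25,0))
E
```

```text
t: 25.78
eef_pos: [391.1, 189.8, 177.4]
tcp_rot: [-3.139, -0.001, 1.613]
ft_force: [-0.4, -0.3, -1.0]
opening: 0.005
grip_force: 0.0
scene 136 [-94.6   6.1  81.2] [-99.1 -11.6  68.5] [-72.6  14.8  91.4]
lid top z 58.44982200830876 [np.float64(58.96702339061948), np.float64(57.69936697941448)]
top 6 [-72.4 -11.2  69.8] [-74.5 -15.4  68.5] [-72.   -8.7  71.5]
lid top z 58.729005155708734 [np.float64(58.57292454128832), np.float64(58.707995729227925)]
pos [394.311 190.258 177.456] shift cm [ 0.279  2.085 10.146] turn [-0.    -0.002  0.002]
shift in target frame [ 0.302  2.084 10.146]
```

```bash
python3 -m inch '[[0,0,0,0.1,0.7,0,1],[0,0,0,0.1,0.7,3,1],[0,0,0,0.1,0.6,4,1],[0,0,0,0,0,3,1],[0,0,0,0,0,0.4,1],[0,0,0,0,0,0,1]]'; python3 -m inch '[[0,0,0,0,0.6,0,1],[0,0,0,0,0.6,0,1],[0,0,0,0,0.6,0,1],[0,0,0,0,0.6,0,1],[0,0,0,0,0.6,0,1],[0,0,0,0,0.3,0,1],[0,0,0,0,0,0,1]]'
```

```text
t: 26.62
eef_pos: [414.1, 194.1, 73.0]
tcp_rot: [-3.14, -0.001, 1.611]
ft_force: [-0.0, -0.2, 0.1]
opening: 0.007
grip_force: 0.0
t: 27.5
eef_pos: [446.6, 195.3, 72.7]
tcp_rot: [-3.14, -0.001, 1.612]
ft_force: [0.1, -0.8, 0.3]
opening: 0.005
grip_force: 0.0
```

```bash
python3 -m inch '[[0,0,0,0,0.4,0,1],[0,0,0,0,0.3,0,1]]'; python3 -m inch '[[0,0,0,0,0.3,0,1],[0,0,0,0,0.2,0,1]]';  python3 -m inch '[[0,0,0,0,0.1,0,1],[0,0,0,0,0,0,1]]'
```

```text
t: 27.75
eef_pos: [453.4, 195.6, 72.6]
tcp_rot: [-3.139, -0.001, 1.612]
ft_force: [-0.9, -1.2, 0.4]
opening: 0.004
grip_force: 0.8
t: 28.0
eef_pos: [458.5, 195.8, 72.7]
tcp_rot: [-3.14, -0.001, 1.612]
ft_force: [-1.4, 0.0, -0.2]
opening: 0.006
grip_force: 1.1
t: 28.25
eef_pos: [458.6, 195.7, 72.6]
tcp_rot: [-3.138, -0.001, 1.612]
ft_force: [-5.4, -1.3, 3.1]
opening: 0.005
grip_force: 2.7
```

Run:
```python
from tgt import *
p=cam('scene');C=cloud(p);d=C-c;L=np.c_[d[:,0]*np.cos(a)+d[:,1]*np.sin(a),-d[:,0]*np.sin(a)+d[:,1]*np.cos(a),d[:,2]]
cv2.imwrite('pics/s7c.png',cv2.resize(p['img'][230:360,230:390,::-1],(738,600)))
```

```text
(no output)
```

View pics/s7c.png

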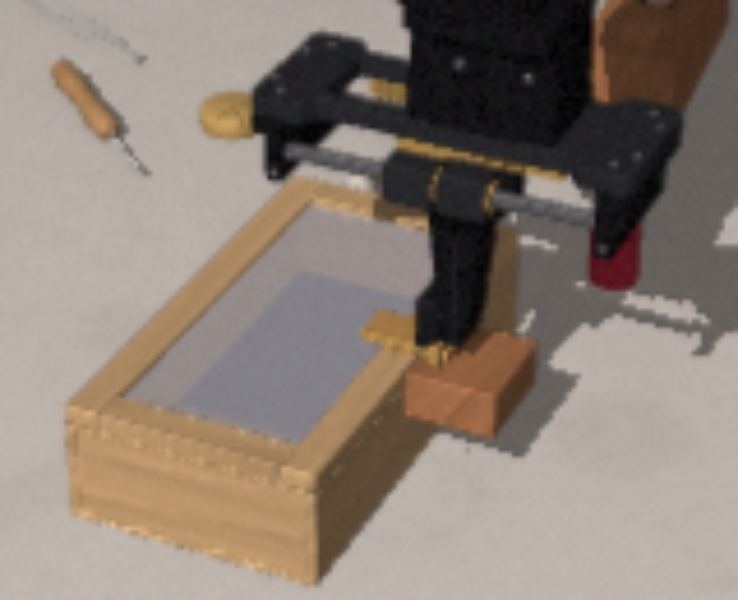

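The lid is shut and the brass bolt (px 400,330) now lies over its front edge, with force starting to rise. I'll press a little more to confirm the end stop.

```bash
python3 -m inch '[[0,0,0,0,0.1,0,1],[0,0,0,0,0.1,0,1],[0,0,0,0,0,0,1]]'; python3 -m inch '[[0,0,0,0,0.1,0,1],[0,0,0,0,0,0,1]]'
```

```text
t: 28.68
eef_pos: [458.8, 195.7, 72.6]
tcp_rot: [-3.134, -0.001, 1.612]
ft_force: [-13.6, 1.6, 9.1]
opening: 0.006
grip_force: 7.2
t: 28.92
eef_pos: [458.8, 195.7, 72.6]
tcp_rot: [-3.132, -0.0, 1.612]
ft_force: [-17.9, 0.6, 13.1]
opening: 0.008
grip_force: 9.5
```

Hard stop reached. Backing off and checking.

```bash
python3 -m inch '[[0,0,0,0,-0.8,0,1],[0,0,0,0,-2,0,1],[0,0,0,0,-1,-4,1],[0,0,0,0,0,-5,1],[0,0,0,0,0,-5,1],[0,0,0,0,-2,-5,1],[0,0,0,0,0,0,1]]'
python3 - <<'E'
from tgt import *
np.set_printoptions(precision=1,suppress=True)
for n in('scene','top'):
    p=cam(n);C=cloud(p);d=C-c;L=np.c_[d[:,0]*np.cos(a)+d[:,1]*np.sin(a),-d[:,0]*np.sin(a)+d[:,1]*np.cos(a),d[:,2]]
    q=L[(L[:,0]<-30)&(L[:,0]>-110)&(abs(L[:,1])<25)&(L[:,2]>74)&(L[:,2]<97)];
    if len(q): print(n,len(q),np.median(q,0),np.percentile(q,5,0),np.percentile(q,95,0))
    for t_ in['red_spool','thimble','copper_vial_mid','needle_case_mid','wax_cake','pink_spool','pin_tin','gold_tube']:
        print(t_,[w(p,x['centre']) for x in env.find_in(p,t_)[:1]])
    if n=='scene':cv2.imwrite('pics/s8c.png',cv2.resize(p['img'][150:400,220:450,::-1],(552,600)))
E
```

```text
t: 29.8
eef_pos: [405.3, 193.8, 266.1]
tcp_rot: [3.136, -0.003, 1.612]
ft_force: [0.5, 0.1, -0.6]
opening: 0.002
grip_force: 0.0
scene 94 [-69.3   6.7  87.1] [-73.1 -11.   75.1] [-62.7  14.   91.3]
red_spool []
thimble []
copper_vial_mid [array([ 527.3, -210.1,   88.2])]
needle_case_mid [array([ 531.8, -252. ,   68.3])]
wax_cake []
pink_spool [array([473.4, 403.3,  32.2])]
pin_tin [array([ 427.3, -367.8,   24.3])]
gold_tube []
top 58 [-68.5  -4.6  89.2] [-73.9 -13.9  77.1] [-63.3   5.8  92.4]
red_spool [array([455.4,  18.7,  57.9])]
thimble [array([611.4,   0.9,  17.5])]
copper_vial_mid [array([552.9, 156.2,  54.4])]
needle_case_mid []
wax_cake [array([715.9, -34.7,  12. ])]
pink_spool []
pin_tin [array([ 426.8, -389.6,   26.6])]
gold_tube []
```

View pics/s8c.png

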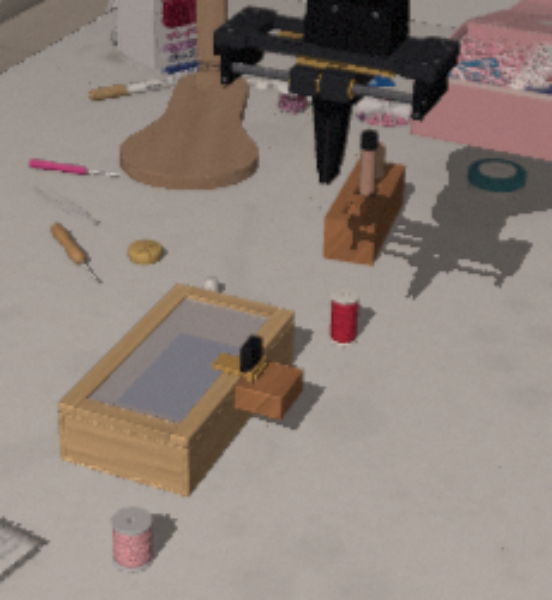

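Everything else is in place and the tube shows under the pane. I'll check the catch's travel by image comparison before handing in.

Run:
```python
from tgt import *
np.set_printoptions(precision=1,suppress=True)
for n,f in(('scene','scene0.png'),('scene','scene6.png'),('top','top0.png')):
    p=cam(n); im=[cv2.imread('pics/'+f)[:,:,::-1],p['img']]
    A=px(p,cp(-94.5,0,82));B=px(p,cp(-64.5,0,82)); print(n,f,'pred30',np.array(A),np.array(B))
    u0,v0=int((A[0]+B[0])/2),int((A[1]+B[1])/2)
    for i in im:
        r=i[v0-22:v0+22,u0-22:u0+22].astype(int).max(2)<50
        lab=cv2.connectedComponentsWithStats(r.astype(np.uint8)); k=1+lab[2][1:,4].argmax(); print(lab[3][k]+[u0-22,v0-22],lab[2][k])
```

```text
scene scene0.png pred30 [336.4 298.4] [323.3 295.1]
[335.6 300. ] [ 24  19  10  16 114]
[324.  297.2] [13 16  9 15 98]
scene scene6.png pred30 [336.4 298.4] [323.3 295.1]
[335.6 300. ] [ 24  19  10  16 113]
[324.  297.1] [ 13  16   9  15 100]
top top0.png pred30 [254.8 269.5] [255.8 256.8]
[243.1 247.4] [  2   0  17  14 216]
[243.9 262.3] [  0   0  31  44 748]
```

The images suggest about 27 mm of travel, slightly short of 30, so I'll push again at a different height and with more force to be sure.

```bash
python3 -m inch '[[0,0,0,0,0,5,1],[0,0,0,0,0,5,1],[0,0,0,0,1,5,1],[0,0,0,0,1,3.5,1],[0,0,0,0,2,0,1],[0,0,0,0,0.8,0,1],[0,0,0,0,0,0,1]]';python3 -m inch '[[0,0,0,0,0.3,0,1],[0,0,0,0,0.2,0,1],[0,0,0,0,0,0,1]]';python3 -m inch '[[0,0,0,0,0.2,0,1],[0,0,0,0,0.2,0,1],[0,0,0,0,0,0,1]]'
```

```text
t: 31.72
eef_pos: [452.5, 195.6, 78.0]
tcp_rot: [-3.14, -0.002, 1.611]
ft_force: [-0.6, -0.8, -0.4]
opening: 0.003
grip_force: 0.0
t: 32.1
eef_pos: [457.4, 195.8, 78.0]
tcp_rot: [-3.14, -0.001, 1.612]
ft_force: [0.1, -0.2, 1.4]
opening: 0.006
grip_force: 0.0
t: 32.48
eef_pos: [459.2, 195.8, 77.7]
tcp_rot: [-3.135, -0.001, 1.612]
ft_force: [-10.2, 0.5, 8.7]
opening: 0.004
grip_force: 5.6
```

```bash
python3 -m inch '[[0,0,0,0,0.2,0,1],[0,0,0,0,0.2,0,1],[0,0,0,0,0,0,1]]';python3 -m inch '[[0,0,0,0,0.2,0,1],[0,0,0,0,0.2,0,1],[0,0,0,0,0,0,1]]'
```

```text
t: 32.85
eef_pos: [459.6, 195.7, 77.7]
tcp_rot: [-3.128, 0.0, 1.612]
ft_force: [-27.3, 2.6, 22.7]
opening: 0.001
grip_force: 14.8
t: 33.22
eef_pos: [459.9, 195.6, 77.6]
tcp_rot: [-3.12, 0.001, 1.612]
ft_force: [-44.5, 3.6, 36.7]
opening: 0.002
grip_force: 24.0
```

At 45 N it does not move, so this is the end stop. Backing off, then a last check and hand-in.

```bash
python3 -m inch '[[0,0,0,0,-1.2,0,1],[0,0,0,0,-2,0,1],[0,0,0,0,-1,-4,1],[0,0,0,0,0,-5,1],[0,0,0,0,0,-5,1],[0,0,0,0,0,0,1]]'
python3 - <<'E'
from tgt import *
np.set_printoptions(precision=1,suppress=True)
for n in('scene','top'):
    p=cam(n);d=cloud(p)-c;L=np.c_[d[:,0]*np.cos(a)+d[:,1]*np.sin(a),-d[:,0]*np.sin(a)+d[:,1]*np.cos(a),d[:,2]]
    q=L[(L[:,0]<-30)&(L[:,0]>-110)&(abs(L[:,1])<25)&(L[:,2]>74)&(L[:,2]<97)]
    if len(q):print(n,np.median(q,0),q.min(0),q.max(0))
    f=L[(abs(L[:,0])<61)&(abs(L[:,1])<113)&(L[:,2]>45)&(L[:,2]<70)&(abs(L[:,1])>100)];print('lid',[f[f[:,0]*s>30][:,2].mean() for s in(1,-1)])
print(env.job_done())
E
```

```text
t: 33.98
eef_pos: [429.0, 194.8, 220.9]
tcp_rot: [3.137, -0.003, 1.612]
ft_force: [-0.6, 0.0, 0.2]
opening: 0.002
grip_force: 0.0
scene [-69.3   5.1  86.1] [-73.8 -13.   74.1] [-60.4  16.4  92.2]
lid [np.float64(57.629359913490546), np.float64(56.80924269117352)]
top [-68.  -11.7  89.8] [-74.1 -14.9  74.4] [-63.2  -8.3  92.6]
lid [np.float64(58.474208801237175), np.float64(59.04590646041715)]
the job is handed in; nothing more can be done
None
```

The job is handed in at about 34 s: the gold tube lies flat in the long bay, the lid is closed, the catch is hard against its end stop (the cameras read about 27 mm of its 30 mm travel), and nothing else looked moved in the last pictures.

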